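# Free the angle gauge and rock it to its mark

## Robot

A 7-joint arm with a two-finger parallel gripper is mounted at the origin on the work surface. World frame = base frame: x ahead of the robot, y to its left, z up, the work surface at z = 0. Lengths are in mm, angles in rad, forces in N, time in s.
With the tool pointing down it reaches from about 400 to 900 mm from the base axis. Payload 5.6 kg.
Tool frame: the origin (TCP) lies between the finger pads; the fingertips stand robot.finger_overhang ahead of it and the grasp point (between the pads) lies 3 mm ahead of it (robot.finger_overhang is the distance from the TCP to the fingertips, in mm); z points along the fingers, y is the line along which they close (so a half turn about z gives the same grasp; the last joint's range is limited). The gripper opens to 92 mm and grips with 3 to 60 N. Pads are 20 mm wide; open, the fingers measure 128 mm over their backs; the gripper's body (75 mm by 189 mm) begins 69 mm behind the grasp point.
Start: joints at [1.269, 0.468, -0.012, 1.603, 0.006, 1.071, -0.056], TCP at [166.306, -628.371, 236.592] pointing down, gripper open.
Joint ranges: [-2.53, 2.53], [-0.31, 2.02], [-1.57, 1.55], [0.28, 2.44], [-1.29, 4.43], [0.15, 1.84], [-2.92, 2.92]. Speed limits (rad/s): [2.57, 2.57, 3.14, 3.14, 3.14, 3.14, 3.14].

## Interface

Orientations are given as a rotation vector (axis times angle).
In Python, from cell import robot, eyes, solver gives the robot as it stands (robot), with the cameras (eyes) and the kinematics (solver). Calls block until the motion is done:
- robot.movep(position, orientation): joint-space move of the TCP to a pose.
- robot.servo_line(position, feed=150, rotation=None): straight line of the TCP; rotation=None keeps the orientation; feed is the mean speed in mm/s.
- robot.goto_joints(angles): joint-space move.
- robot.grip(opening, newtons=None): opening from 0.0 (shut) to 1.0 (fully open); newtons is the grip in N (None keeps the last); returns when the fingers have stopped.
- robot.hold(seconds).
- solver.ik(position, orientation): joint angles nearest the present ones, or None.
- eyes.read_camera(name): name is "scene" or "top"; returns the picture (400x640x3 uint8, red, green, blue); there is no depth.
- eyes.camera_info(name): a dict with "camera_matrix" (3x3 intrinsics, pixels), "k1" (the pictures are not rectified: a ray, as slopes to the right and down, at radius r is drawn at 1 + k1 r^2 times it, then the intrinsics apply), "R" (3x3) and "t" (3): a world point X has camera coordinates R X + t. Camera axes: x right, y down, z forward; pixel columns grow to the right and rows downward; lengths in mm; the calibration is good to about 2 mm. A picture is of the moment at which its call begins. camera_info takes no time and is no camera call.
A pose or a line that the arm cannot do raises robot.IKError and nothing moves.
- robot.job_done(): hands the job in; it is judged then, once.
Readings, each from a call of its own:
- robot.read_t(): time.
- robot.read_joints(): joint angles.
- robot.read_joint_velocities(): joint speeds.
- robot.read_joint_torque(): joint torques, N m.
- robot.read_tcp_pos(): TCP position.
- robot.read_tcp_rot(): TCP orientation.
- robot.read_contact_force(): force on the tool from outside, world axes, zero at the start.
- robot.read_wrist_torque(): the same for the moment, N m.
- robot.read_grip_width(): opening from 0.0 (shut) to 1.0 (fully open).
- robot.read_grip_force(): force on a finger pad.
Only numpy, scipy, OpenCV 4.12 (cv2) and the standard library are available. Lean on these libraries where they do the work, as an engineer would, in place of code of your own. Each camera call takes 0.05 s, during which the arm holds its last target. There are 200 camera calls.

## Task

On the calibration fixture, draw the red-handled lock pin straight out of the bore in the blue post, lay it down in the open notch of the yellow block with its handle still towards the robot's side, and let go of it. Then rock the angle gauge on its stud until its swinging black pointer settles on the red mark of the dial, and keep holding it there: finish with the robot still pressing or holding the gauge, which stays sitting on the stud. Do not knock the gauge off its stud, and leave the tape roll, the black box and the screwdriver where they are.

Things in the scene. Friction and masses are not known exactly. Their poses are not given: they have to be found in the camera images.
- fixture: Fixed steel base plate 175 x 275 x 12 mm carrying all the work, yaw -0.85 to -0.25 rad. Origin: on the bench right under the stud; z up, x towards the dial's face side, y towards the gauge's brass end. On it (mm): stud at the origin; blue post at x -52 to -30, y -90 to -50, top z 68; yellow block at x -108 to -62, y 6 to 54, top z 52.
- bore_mouth (a point): Centre of the bore's mouth on the -x face of the blue post, at (-52, -70, 52) mm in the fixture frame. The bore is 14.5 mm square, its length along x is 22 mm (it is open at both ends). Axes as the fixture's.
- notch (a point): Centre of the floor of the parking notch, at (-85, 30, 34) mm in the fixture frame. The notch is an open-topped groove along the fixture's x, 15 mm wide, 46 mm long, open at both ends, with a flared mouth; the pin is laid in from above. Axes as the fixture's.
- lock_pin: Loose pin, 90 g: square steel shank 61 x 12 x 12 mm along its x, red handle 30 (x) x 22 (y) x 24 (z) mm at its -x end. Origin: centre of the shank. It starts in the bore, unloaded, its shank reaching under the gauge's light arm so that the gauge cannot rock far. Draw it 60 mm towards the fixture's -x to clear the post. Parked, its origin is 6 mm above point notch.
- pin_handle (a point): Centre of the pin's red handle, 45.5 mm from the pin's origin towards its -x. Grip it from above across its 22 mm width.
- pin_mid (a point): Centre of the pin's shank (the pin's origin).
- gauge: Loose angle gauge, 0.5 kg (+-20 %): aluminium beam 34 x 235 x 10 mm along its y (y -140 to +95 mm), brass weight on the +y end, dial 110 mm wide below, 54 mm above, 110 mm high, white face to +x. Origin: beam's underside, where a shallow groove sits on the stud. It rocks about its x. Left alone the brass end lies on the rest (roll -0.21 rad about x); it falls back there when released.
- stud: Fixed steel stud under the middle of the gauge: a rounded ridge along x, its top 50 mm above the bench, between two low cheek plates. Origin as the fixture's.
- rest: Fixed black rubber rest under the brass end of the gauge at y = +80 mm of the fixture. Origin as the fixture's.
- stud_top (a point): Top of the stud's ridge.
- gauge_foot (a point): The gauge's origin, on its underside over the stud.
- press_pad (a point): Centre of the top of the green pad, 30 x 26 mm, on the gauge's -y arm, at (0, -125, 13) mm in the gauge frame: press it down from above with closed fingertips. It takes about 1 N, raising the brass end; 10 mm down is about 0.08 rad of rocking. Nothing stands over it.
- pointer (a joint): Black pendulum pointer, pivoted on the dial 98 mm above the gauge's origin; it hangs plumb, swings two to three times a second and settles in about 2 s. Its angle on the dial in rad, 0 = along the dial's centre line, positive = tip towards the brass end. At rest at the start it reads about 0.21; it falls as the green pad goes down.
- mark (a joint): Red index mark on the dial, 9 mm wide. Its angle on the dial in rad, counted like the pointer's; set somewhere from -0.22 to 0.05 and stays there during the job.
- pointer_tip (a point): Tip of the pointer, 70 mm from its pivot. Its z axis runs from the tip to the pivot.
- mark_tip (a point): The red mark, 70 mm from the pointer's pivot on the dial. Its z axis runs from the mark to the pivot.
- tape_roll: Bystander: roll of tape lying flat, 96 mm across, 24 mm high. Origin: centre of its underside.
- resistor_box: Bystander: black box 85 x 75 x 55 mm with two binding posts, 77 mm high in all. Origin: centre of its underside.
- screwdriver: Bystander: screwdriver lying on the bench, about 200 mm long. Origin: about its middle.

How it is judged:
By the outcome, as a careful person would: the job done as asked, in the order asked, and still so for the second after the job is handed in, while the arm keeps its last pose, push and grip.
It also fails if it takes over 54 s, if anything falls off the work surface, if the arm or the gripper's body presses on something with over 40 N, if the wrist force passes 120 N, or if a joint passes its speed limit or range.

## Working session

There is one attempt and no reset: what is moved stays moved. The work goes in short steps, each a Python script; the robot and the scene stay as the last script left them, time stands still between calls to the robot, and variables do not carry over. Pictures are saved under pics/ and viewed, at most 10 in all, crops included, and the job is handed in when it is done.

```bash
ls; mkdir -p pics
python3 - <<'E'
from cell import robot, eyes, solver
import cv2, numpy as np
for n in("scene","top"):
    im=eyes.read_camera(n); cv2.imwrite(f"pics/{n}0.png",im[:,:,::-1])
    i=eyes.camera_info(n); R=np.array(i["R"]);print(n,i, "C",-R.T@np.array(i["t"]))
print(robot.finger_overhang,robot.read_t(),robot.read_tcp_rot())
E
```

```text
cell.py
pics
scene {'camera_matrix': array([[454.23755729,   0.        , 322.76960769],
       [  0.        , 454.23755729, 200.37221489],
       [  0.        ,   0.        ,   1.        ]]), 'k1': -0.03935115815971423, 'R': array([[-0.75978858,  0.65015651, -0.00422212],
       [ 0.42348878,  0.48995094, -0.76197462],
       [-0.49333413, -0.58072764, -0.64759312]]), 't': array([ 383.06100218, -155.68225709, 1571.06187451])} C [1132.03350292  739.58611755  900.40026271]
top {'camera_matrix': array([[511.94949258,   0.        , 320.66921206],
       [  0.        , 511.94949258, 196.71392926],
       [  0.        ,   0.        ,   1.        ]]), 'k1': -0.014639859679994259, 'R': array([[-0.01084868, -0.99993247, -0.00416658],
       [-0.97745376,  0.01148333, -0.2108371 ],
       [ 0.21087071,  0.00178533, -0.97751233]]), 't': array([  83.69224769,  541.94707839, 1586.80347543])} C [ 196.02578327   74.63026713 1665.7312248 ]
22.0 0.1 [-3.11381765e+00 -4.04954159e-01  4.91996938e-04]
```

View pics/scene0.png

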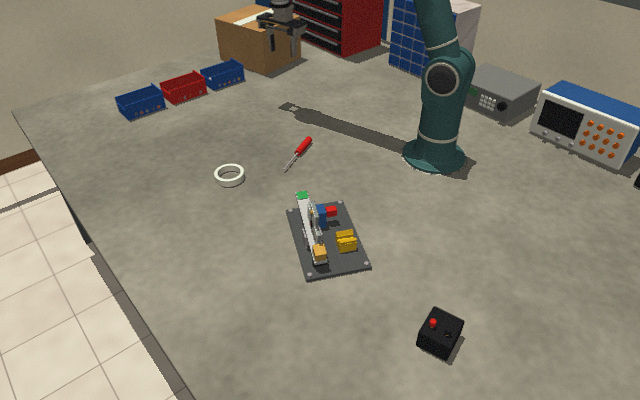

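View pics/top0.png

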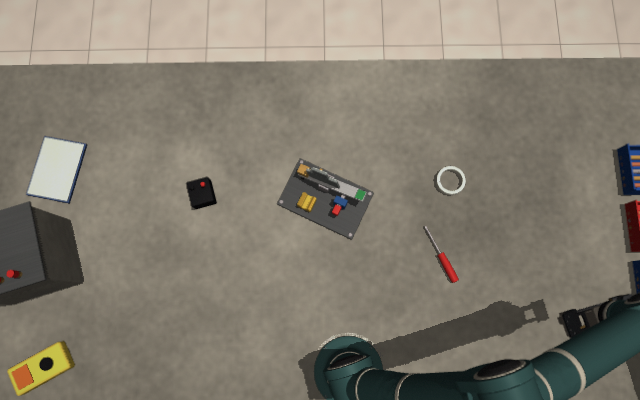

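The scene view shows the fixture at about (328,240), with the gauge edge-on, the red handle at (331,211) and the yellow block at (346,240). The top view shows the plate at about (325,198), the handle at (337,210), the yellow block at (306,202) and the green pad at (360,195). I'll zoom in next.

Run:
```python
import cv2,numpy as np
a=cv2.imread("pics/scene0.png")[180:290,275:385]; b=cv2.imread("pics/top0.png")[150:250,270:380]
a=cv2.resize(a,(600,600),interpolation=cv2.INTER_CUBIC)
cv2.imwrite("pics/zs.png",a); cv2.imwrite("pics/zt.png",cv2.resize(b,(660,600),interpolation=cv2.INTER_CUBIC))
```

```text
(no output)
```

View pics/zs.png

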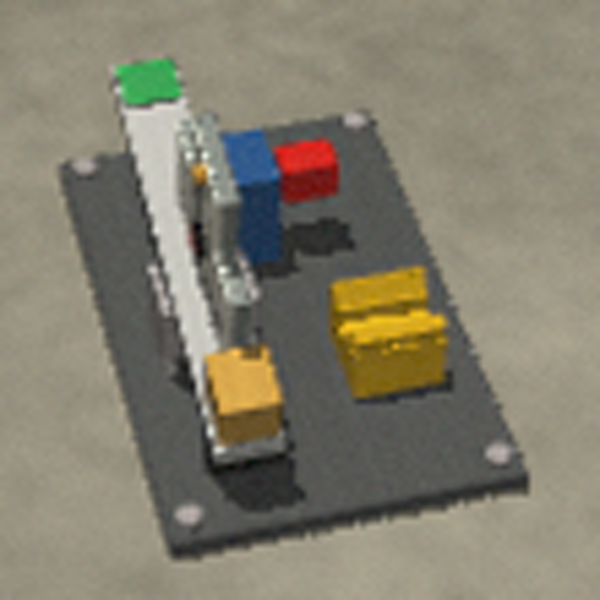

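View pics/zt.png

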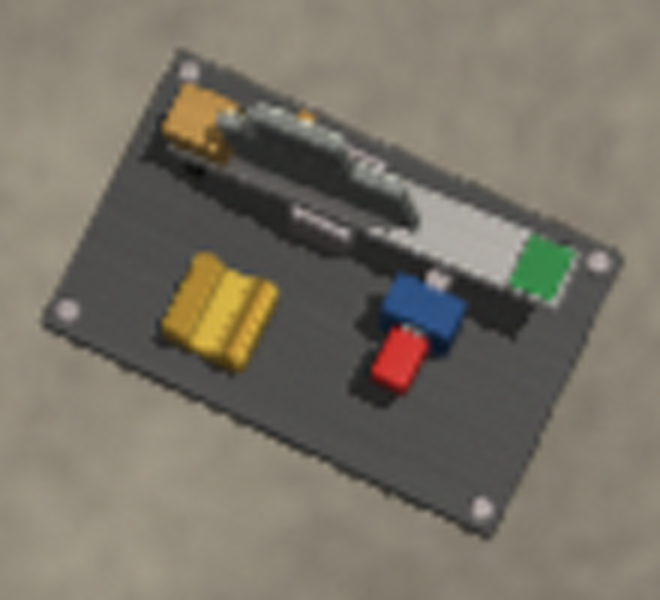

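The zooms show the scene view's pivot hub at zoom (200,173), the red mark at about (195,240) and the green pad at (148,82). They also show the corners of the blue, yellow and red parts in both views. I'll triangulate these corners and fit the fixture frame.

```bash
cat > h.py <<'E'
import numpy as np, cv2
from cell import robot, eyes, solver
D={n:eyes.camera_info(n) for n in("scene","top")}
def ray(n,uv):
    d=D[n];K=d["camera_matrix"]
    p=cv2.undistortPoints(np.float64([[uv]]),K,np.float64([d["k1"],0,0,0]))[0,0]
    R=np.array(d["R"]);v=R.T@[p[0],p[1],1];return -R.T@np.array(d["t"]),v/np.linalg.norm(v)
def proj(n,X):
    d=D[n];c=np.array(d["R"])@X+d["t"]
    return cv2.projectPoints(np.float64(X)[None],cv2.Rodrigues(np.array(d["R"]))[0],np.float64(d["t"]),d["camera_matrix"],np.float64([d["k1"],0,0,0]))[0][0,0]
def onz(n,uv,z):
    C,v=ray(n,uv);return C+v*(z-C[2])/v[2]
def tri(us,ut):
    A=0;b=0;L=[]
    for n,u in(("scene",us),("top",ut)):
        C,v=ray(n,u);P=np.eye(3)-np.outer(v,v);A=A+P;b=b+P@C;L.append((C,v,P))
    X=np.linalg.solve(A,b);return X,max(np.linalg.norm(P@(X-C)) for C,v,P in L)
def zs(U,V):return ((U+.5)*110/600-.5+275,(V+.5)*110/600-.5+180)
def zt(U,V):return ((U+.5)/6-.5+270,(V+.5)/6-.5+150)
E
python3 - <<'E'
from h import *
im={n:cv2.imread(f"pics/{n}0.png") for n in D}
# plate screws (bright dots): hand picked, refined not needed
S=[(86,165),(355,119),(498,453),(188,514)]; T=[(598,262),(482,509),(67,310),(189,71)]
P=[]
for s,t in zip(S,T):
    X,e=tri(zs(*s),zt(*t)); a=onz("top",zt(*t),13);b=onz("scene",zs(*s),13); print("screw",X.round(1),round(e,1),a.round(1),b.round(1));P.append((a+b)/2)
P=np.array(P)
# order: (+x,-y),(-x,-y),(-x,+y),(+x,+y)
dx=P[0]-P[1]+P[3]-P[2]; dy=P[3]-P[0]+P[2]-P[1]
yx=np.arctan2(dx[1],dx[0]); yy=np.arctan2(dy[1],dy[0])-np.pi/2
print("yaw",yx,yy,"sizes",np.linalg.norm(dx)/2,np.linalg.norm(dy)/2,"centre",P.mean(0))
yaw=(yx*np.linalg.norm(dx)+yy*np.linalg.norm(dy))/(np.linalg.norm(dx)+np.linalg.norm(dy))
c,s=np.cos(yaw),np.sin(yaw);R=np.array([[c,-s],[s,c]])
O0=P.mean(0)[:2]
F=lambda X:np.r_[R.T@(X[:2]-O0),X[2]].round(1)
pts={"blue -30,-50,68":((238,186),(400,273)),"blue -30,-90,68":((223,134),(467,303)),"blue -52,-50":((280,180),(383,313)),"blue -52,-90":((265,130),(452,345)),
}
for k,(s_,t_) in pts.items():
    X,e=tri(zs(*s_),zt(*t_));print(k,F(X),round(e,1), F(onz("top",zt(*t_),68)),F(onz("scene",zs(*s_),68)))
# colour blobs, both views
import itertools
def blob(n,lo,hi,box):
    h=cv2.cvtColor(im[n],cv2.COLOR_BGR2HSV);m=cv2.inRange(h,lo,hi);x0,y0,x1,y1=box
    k=np.zeros_like(m);k[y0:y1,x0:x1]=m[y0:y1,x0:x1];q=cv2.connectedComponentsWithStats(k);i=1+q[2][1:,4].argmax();return q[3][i],q[2][i]
B={"scene":(275,180,385,290),"top":(270,150,380,250)}
for nm,lo,hi in(("green",(45,100,60),(80,255,255)),("red",(0,170,60),(5,255,255)),("yellow",(22,150,60),(32,255,255)),("blue",(100,120,40),(120,255,255))):
    a,b=blob("scene",lo,hi,B["scene"]),blob("top",lo,hi,B["top"]);X,e=tri(a[0],b[0]);print(nm,a[0].round(1),a[1],b[0].round(1),b[1],"tri",X.round(1),F(X),round(e,1))
E
```

```text
screw [560.4 -81.8  18.5] 1.1 [562.4 -83.1  13. ] [556.3 -85.9  13. ]
screw [425.  -15.4  18.1] 0.5 [426.1 -16.1  13. ] [420.7 -19.3  13. ]
screw [537.4 209.5  18. ] 0.6 [538.8 209.4  13. ] [533.7 207.   13. ]
screw [672.4 142.4  17.9] 0.8 [674.4 142.   13. ] [669.4 139.7  13. ]
yaw -0.4588089354316022 -0.46337980292338754 sizes 151.4820957557549 252.21206503624066 centre [547.71781147  61.72349497  13.        ]
blue -30,-50,68 [ 12.4 -31.3  69. ] 0.5 [ 13.1 -31.5  68. ] [ 11.7 -32.1  68. ]
blue -30,-90,68 [ 11.8 -70.1  71.1] 1.5 [ 13.8 -70.5  68. ] [  9.8 -72.8  68. ]
blue -52,-50 [-10.2 -32.6  66.7] 0.0 [-10.5 -32.7  68. ] [ -9.8 -31.2  68. ]
blue -52,-90 [-11.1 -72.5  66.8] 1.3 [-10.2 -73.   68. ] [-11.9 -70.5  68. ]
green [301.8 194.5] [296 191  12   8  72] [359.8 194.1] [355 189  10  11  68] tri [542.5 -45.6  89.7] [ 43.1 -98.4  89.7] 0.6
red [331.1 210.5] [326 206  11  11  91] [335.9 209.8] [332 205   9  10  63] tri [499.6  29.9  55.5] [-28.9 -50.   55.5] 0.7
yellow [345.6 240.3] [336 229  21  24 372] [306.  201.8] [301 195  11  15  87] tri [531.8 125.8  32.1] [-42.8  50.3  32.1] 0.4
blue [321.6 215.3] [316 204  11  24 163] [340.3 201.4] [334 196  14  13 105] tri [527.   16.8  45.2] [  1.5 -49.5  45.2] 3.4
```

Run:
```python
import cv2,numpy as np
a=cv2.imread("pics/scene0.png"); b=cv2.imread("pics/top0.png")
f=lambda i,x0,y0,w,h,s:cv2.resize(i[y0:y0+h,x0:x0+w],(w*s,h*s),interpolation=cv2.INTER_NEAREST)
# scene dial (x300-325,y198-246) ; scene block; top block ; top post
A=f(a,298,196,26,48,12)
Bk=f(a,332,224,30,32,8); C=f(b,294,190,26,26,9); E_=f(b,328,190,24,30,8)
out=np.zeros((600,790,3),np.uint8)
def put(i,x,y): out[y:y+i.shape[0],x:x+i.shape[1]]=i
put(A,0,0);put(Bk,320,0);put(C,320,270);put(E_,565,0)
cv2.imwrite("pics/mix.png",out)
```

```text
(no output)
```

View pics/mix.png

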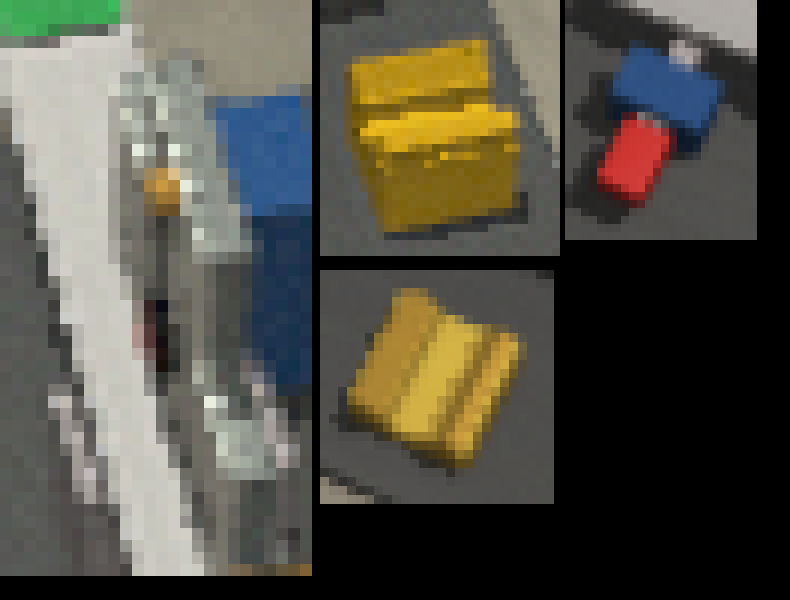

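The mix crop shows the hub at scene pixel (311,211), the reddish mark at about (310,223) with dark pointer pixels beside it, and clean block, post and handle edges. The fixture fits to origin ≈(593,60) and yaw ≈-0.46. I'll now grasp the handle, easing off any lateral force, and print dial predictions on the way.

```bash
cat >> h.py <<'E'
YAW=-0.4615;ORG=np.array([593.2,59.6])
def W(x,y,z):
    c,s=np.cos(YAW),np.sin(YAW);return np.array([ORG[0]+c*x-s*y,ORG[1]+s*x+c*y,z])
def rot(a):
    from scipy.spatial.transform import Rotation as Q
    return (Q.from_euler("z",a)*Q.from_euler("x",np.pi)).as_rotvec()
def ff(v=None): # contact force in fixture axes
    v=np.array(robot.read_contact_force());c,s=np.cos(YAW),np.sin(YAW);return np.array([c*v[0]+s*v[1],-s*v[0]+c*v[1],v[2]]).round(2)
def dial(x,ang,roll,r=70): # world point on dial at angle ang (+ to brass), radius r from pivot
    y,z=r*np.sin(ang),98-r*np.cos(ang);c,s=np.cos(roll),np.sin(roll)
    return W(x,c*y-s*z,50+s*y+c*z)
E
python3 - <<'E'
from h import *
for x in(0,5,10,15): print(x,"hub",proj("scene",dial(x,0,-.21,0)).round(1),*[(a,proj("scene",dial(x,a,-.21)).round(1)) for a in(-.22,-.1,.05,.21)])
# handle checks
for p in((-83,-81,64),(-83,-59,64),(-53,-59,64),(-53,-81,64),(-83,-59,40),(-83,-81,40)): print(p,proj("top",W(*p)).round(1),proj("scene",W(*p)).round(1))
im=cv2.imread("pics/scene0.png");print(im[214:230,306:316].tolist())
q=rot(YAW);robot.grip(0.5,8)
robot.movep(W(-70,-70,150),q);print(robot.read_t(),robot.read_tcp_pos(),robot.read_joints())
E
```

```text
0 hub [312.9 211. ] (-0.22, array([310.9, 221.8])) (-0.1, array([311.6, 224.7])) (0.05, array([312.5, 227.9])) (0.21, array([313.4, 231.1]))
5 hub [311.  211.3] (-0.22, array([309. , 222.2])) (-0.1, array([309.7, 225. ])) (0.05, array([310.6, 228.3])) (0.21, array([311.6, 231.4]))
10 hub [309.  211.6] (-0.22, array([307.2, 222.5])) (-0.1, array([307.8, 225.3])) (0.05, array([308.7, 228.6])) (0.21, array([309.7, 231.7]))
15 hub [307.1 211.9] (-0.22, array([305.3, 222.8])) (-0.1, array([306. , 225.6])) (0.05, array([306.9, 228.9])) (0.21, array([307.8, 232.1]))
(-83, -81, 64) [337.7 214.6] [334.  204.6]
(-83, -59, 64) [331.5 211.6] [336.1 209.6]
(-53, -59, 64) [335.5 203.3] [325.6 211.4]
(-53, -81, 64) [341.8 206.2] [323.7 206.3]
(-83, -59, 40) [331.3 213. ] [335.9 216. ]
(-83, -81, 40) [337.5 215.9] [333.9 210.9]
[[[192, 200, 203], [148, 155, 158], [102, 113, 115], [102, 111, 110], [77, 84, 89], [48, 54, 55], [80, 84, 85], [98, 107, 109], [142, 154, 148], [134, 145, 137]], [[192, 201, 203], [148, 158, 160], [94, 103, 102], [101, 107, 111], [76, 80, 83], [59, 63, 65], [76, 88, 86], [98
[... 1747 characters left out ...]
24], [39, 43, 40], [82, 90, 92], [142, 155, 156], [118, 127, 124]], [[192, 201, 203], [191, 201, 200], [191, 200, 201], [194, 203, 206], [124, 129, 130], [45, 50, 47], [73, 80, 81], [87, 93, 96], [159, 172, 169], [119, 132, 128]], [[198, 205, 208], [187, 196, 196], [188, 197, 197], [193, 203, 203], [141, 147, 149], [62, 63, 66], [96, 105, 107], [94, 105, 106], [117, 128, 126], [123, 133, 130]], [[193, 203, 201], [189, 199, 201], [191, 200, 202], [194, 203, 203], [199, 207, 208], [107, 114, 113], [90, 100, 100], [95, 100, 105], [94, 102, 105], [223, 238, 233]]]
3.525 [499.57327649  27.31690024 150.01552361] [ 0.30491989  0.39132273 -0.51100907  2.01181453  0.26304316  0.80173868
 -2.39186924]
```

Run:
```python
from h import *
robot.servo_line(W(-71,-70,57),feed=80);print("down",ff(),robot.read_t())
robot.grip(0.0,6);print("w",robot.read_grip_width()*92,robot.read_grip_force(),ff())
P=np.array(robot.read_tcp_pos())
f=ff();print(f)
robot.hold(.2);print(ff(),robot.read_tcp_pos())
im=eyes.read_camera("scene");cv2.imwrite("pics/s1.png",im[:,:,::-1])
```

```text
down [-0.22  0.34  0.35] 4.8417
w 22.616301508465106 5.903052315115929 [ 0.61  0.45 -0.19]
[ 0.61  0.45 -0.19]
[ 0.56 -0.9   1.44] [498.74662135  28.64859428  57.15531019]
```

Run:
```python
from h import *
robot.grip(0.0,25);print(robot.read_grip_width()*92,ff())
for d in(8,25,45,66):
    robot.servo_line(W(-71-d,-70,57),feed=50);print(d,ff(),robot.read_grip_width()*92)
robot.servo_line(W(-137,-70,85),feed=100);print(ff())
robot.servo_line(W(-130.5,30,85),feed=120);print(ff(),robot.read_t(),robot.read_tcp_pos())
a=eyes.read_camera("scene");b=eyes.read_camera("top")
cv2.imwrite("pics/s2.png",a[:,:,::-1]);cv2.imwrite("pics/t2.png",b[:,:,::-1])
A=cv2.resize(a[190:270,300:380,::-1],(400,400),interpolation=cv2.INTER_NEAREST);B=cv2.resize(b[180:250,280:350,::-1],(400,400),interpolation=cv2.INTER_NEAREST)
cv2.imwrite("pics/c2.png",np.hstack([A,B]))
```

```text
21.932213952186476 [0.47 1.02 2.19]
8 [-1.7   1.51  3.75] 21.846097655990317
25 [-3.47  0.88  3.67] 21.78179002106382
45 [-2.49  1.47  2.4 ] 21.746491174147916
66 [-0.21  0.33 -0.76] 21.734776785152174
[ 0.3  -0.31 -0.98]
[ 1.3   0.02 -0.42] 9.125 [489.20127619 143.73029489  84.72410502]
```

View pics/c2.png

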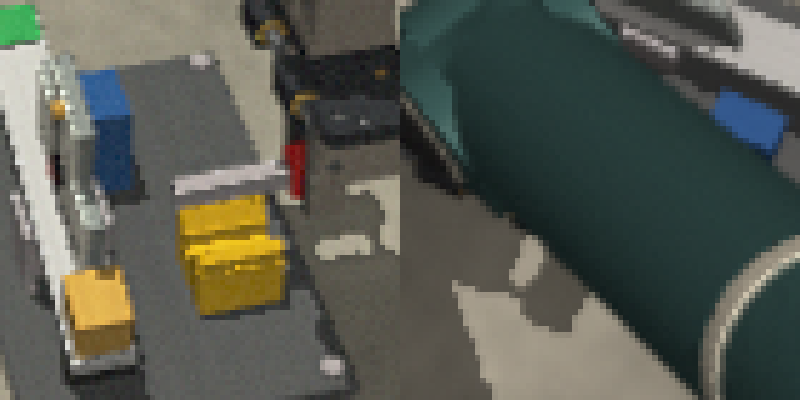

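The scene crop shows the pin fully drawn and level in the fingers, with the shank tip at about scene (335,227) behind and above the yellow block. The arm hides it in the top view. I'll compare predicted and observed edges before lowering.

Run:
```python
from h import *
cr=lambda p:((proj("scene",W(*p))-[300,190]+.5)*5).round(0)
for p in((-62,54,52),(-108,54,52),(-62,6,52),(-108,6,52),(-62,54,12),(-108,54,12)):print("block",p,cr(p))
for p in((-54.5,24,86),(-54.5,36,86),(-54.5,36,74),(-114,24,86),(-114,36,86)):print("pin",p,cr(p))
im=cv2.imread("pics/s2.png");print("blk col346 rows",[ (r,im[r,346].tolist()) for r in range(222,254)])
```

```text
block (-62, 54, 52) [201. 264.]
block (-108, 54, 52) [286. 248.]
block (-62, 6, 52) [177. 202.]
block (-108, 6, 52) [259. 187.]
block (-62, 54, 12) [200. 317.]
block (-108, 54, 12) [282. 301.]
pin (-54.5, 24, 86) [173. 180.]
pin (-54.5, 36, 86) [179. 196.]
pin (-54.5, 36, 74) [179. 213.]
pin (-114, 24, 86) [282. 161.]
pin (-114, 36, 86) [289. 176.]
blk col346 rows [(222, [90, 93, 94]), (223, [130, 133, 137]), (224, [174, 179, 190]), (225, [174, 180, 186]), (226, [178, 183, 191]), (227, [87, 87, 91]), (228, [98, 98, 99]), (229, [112, 118, 130]), (230, [28, 157, 200]), (231, [25, 153, 195]), (232, [28, 151, 195]), (233, [28, 153, 194]), (234, [29, 152, 197]), (235, [31, 147, 187]), (236, [30, 102, 128]), (237, [13, 111, 144]), (238, [30, 197, 239]), (239, [29, 185, 228]), (240, [29, 180, 224]), (241, [32, 176, 223]), (242, [24, 98, 120]), (243, [26, 98, 124]), (244, [21, 116, 145]), (245, [29, 108, 134]), (246, [30, 106, 133]), (247, [14, 103, 132]), (248, [12, 103, 132]), (249, [24, 106, 133]), (250, [31, 108, 139]), (251, [28, 104, 132]), (252, [49, 50, 48]), (253, [58, 58, 53])]
```

Predicted and observed edges agree within about 1 px, so I'm lowering with force checks.

Run:
```python
from h import *
for z in(66,58,54,51,49,47,46,45,44.5):
    robot.servo_line(W(-130.5,30,z),feed=60);f=ff();print(z,f,np.array(robot.read_tcp_pos())[2].round(2))
    if f[2]>6 or abs(f[1])>6: break
print(robot.read_t())
```

```text
66 [ 0.08 -0.5  -0.73] 65.46
58 [-0.26 -0.06 -0.99] 57.63
54 [-0.35  0.42 -0.8 ] 53.8
51 [-0.38 -0.37 -0.71] 50.89
49 [ 0.4   0.82 -1.28] 48.91
47 [ 0.51  0.13 -0.37] 46.88
46 [-0.1   0.3  -0.93] 45.95
45 [-0.06 -0.26  1.64] 45.15
44.5 [-1.93 -1.23  4.74] 44.95
11.725
```

```bash
cat >> h.py <<'E'
def pad(roll):
    c,s=np.cos(roll),np.sin(roll);return -125*c-13*s, 50-125*s+13*c
E
python3 - <<'E'
from h import *
robot.grip(0.5,25);robot.servo_line(W(-130.5,30,130),feed=150);print(ff(),robot.read_t())
robot.grip(0.0,10)
y,z=pad(-.21)
p=W(0,y,z+22+25)
for a in(YAW+np.pi/2,YAW-np.pi/2):print(a,solver.ik(p,rot(a)))
robot.servo_line(W(-130.5,-60,190),feed=250)
cur=np.array(robot.read_joints())
best=min((a for a in(YAW+np.pi/2,YAW-np.pi/2) if solver.ik(p,rot(a)) is not None),key=lambda a:np.abs(solver.ik(p,rot(a))-cur).max())
print(best);robot.movep(W(-30,-135,190),rot(best));robot.servo_line(p,feed=200);print(robot.read_t(),robot.read_tcp_pos(),p,ff(),robot.read_grip_width())
a=eyes.read_camera("scene");b=eyes.read_camera("top")
cv2.imwrite("pics/s3.png",a[:,:,::-1]);cv2.imwrite("pics/t3.png",b[:,:,::-1])
A=cv2.resize(a[180:280,285:385,::-1],(400,400),interpolation=cv2.INTER_NEAREST);B=cv2.resize(b[150:250,270:370,::-1],(400,400),interpolation=cv2.INTER_NEAREST)
cv2.imwrite("pics/c3.png",np.hstack([A,B]))
E
```

```text
[-0.22  0.09 -0.23] 12.975
1.1092963267948965 [ 0.66286303  0.57694062 -0.82356638  1.91026354  0.54043818  0.89100279
 -0.89473023]
-2.0322963267948966 [-0.79076484  0.67620244  1.118476    1.99965258 -0.75719165  0.96053288
 -2.88383189]
1.1092963267948965
16.275 [539.54700137 -46.59479885 135.70644523] [539.96810164 -47.43786989 135.77188937] [-0.09  0.28  0.73] 0.006506460681465585
```

View pics/c3.png

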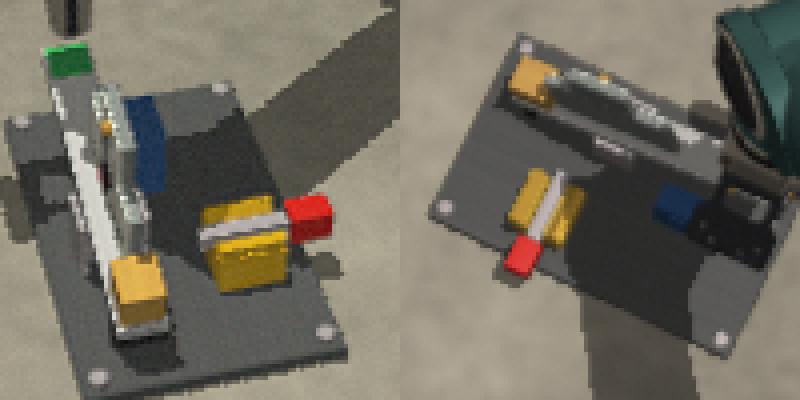

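The pin lies in the notch, with its handle towards the robot at top crop (523,257) and scene crop (308,218), and has been released. The fingertips are above the green pad. I'm starting to press and will track the red mark's centroid against the hub.

```bash
cat >> h.py <<'E'
def meas(n=6):
    I=np.mean([eyes.read_camera("scene").astype(float) for _ in range(n)],0)
    r,g,b=[I[196:246,298:324,i] for i in range(3)]
    V,U=np.mgrid[196:246,298:324]
    def cen(w):return np.array([(w*U).sum(),(w*V).sum()])/max(w.sum(),1e-6)
    o=np.clip((r-b)-40,0,None);o[36:]=0
    m=np.clip(r-g-6,0,None)*(np.abs(g-b)<15); 
    m[:, :6]=0;m[:, 20:]=0
    return I,cen(o),cen(m),m
E
cat > press.py <<'E'
import sys
from h import *
from scipy.optimize import brentq
rolls=[float(x) for x in sys.argv[2:]];tag=sys.argv[1]
rows=[]
for rl in rolls:
    y,z=pad(rl);robot.servo_line(W(0,y,z+22),feed=25)
    robot.hold(1.6);I,h,m,w=meas();cv2.imwrite(f"pics/{tag}_{rl}.png",I[:,:,::-1].astype(np.uint8))
    d=lambda a:(proj("scene",dial(5,a,rl))-proj("scene",dial(5,0,rl,0)))[1]
    try: ang=brentq(lambda a:d(a)-(m-h)[1],-.6,.6)
    except Exception: ang=None
    print(rl,"hub",h.round(2),"pred",proj("scene",dial(5,0,rl,0)).round(2),"mark",m.round(2),"w",w.sum().round(0),"ang",ang,ff(),robot.read_t().__round__(1),robot.read_tcp_pos()[2].round(1))
    rows.append(cv2.resize(I[196:246,298:324,::-1].astype(np.uint8),(312,600),interpolation=cv2.INTER_NEAREST))
cv2.imwrite(f"pics/{tag}.png",np.hstack(rows)[:, :800])
E
python3 press.py p1 -0.1 0.08
```

```text
-0.1 hub [310.07 207.65] pred [310.03 208.05] mark [309.32 224.65] w 130.0 ang -0.06207415215637009 [ 0.76 -0.99  1.65] 20.0 97.4
0.08 hub [308.47 203.5 ] pred [308.48 203.56] mark [309.01 222.78] w 253.0 ang -0.12551356655749507 [-0.77  0.25  1.97] 22.9 75.0
```

View pics/p1.png

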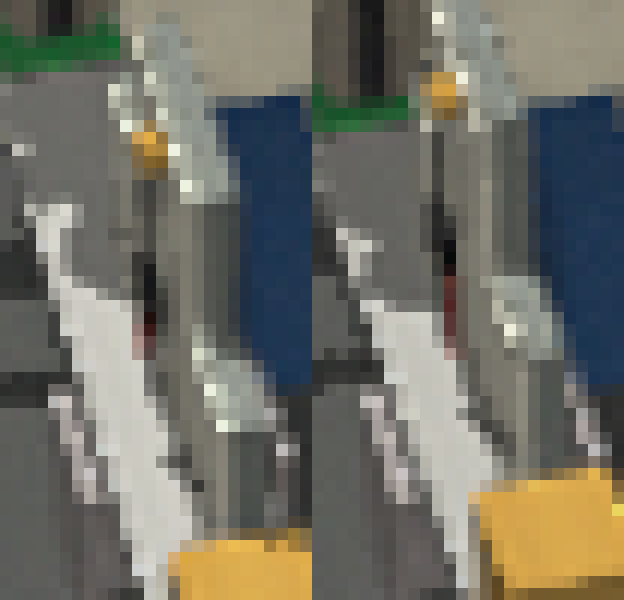

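In both crops the hub is where the model predicts. The black bob sits 9.5–15.5 px below the hub, and the red mark (rows 219–226) may be partly hidden by it. I'll press further so the pointer passes to the far side and the mark shows fully.

```bash
python3 press.py p2 0.15 0.23
```

```text
0.15 hub [307.93 203.59] pred [307.9 202.1] mark [309.07 222.68] w 366.0 ang -0.20385583812125124 [ 0.26 -1.6   0.68] 25.3 66.2
0.23 hub [313.47 218.47] pred [307.25 200.65] mark [308.74 221.84] w 458.0 ang None [-1.04 -0.36 -0.24] 27.8 56.2
```

View pics/p2.png

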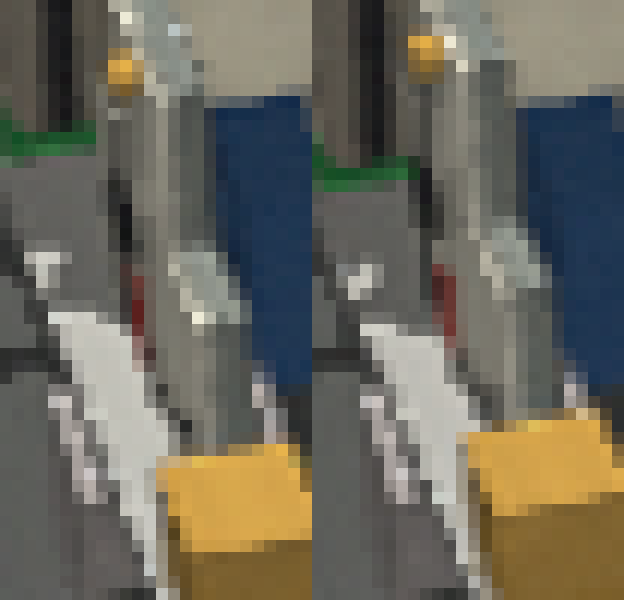

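Now the mark is fully visible (rows ~218–225, cols 308–310), with the bob above it. The hub is a bit higher than predicted because the flat fingertips bear on their +y edge. I'll correct the roll for that and recompute.

```bash
cat >> h.py <<'E'
from scipy.optimize import brentq
def true_roll(T,yt):
    g=lambda r:-np.sin(r)*(yt+(10 if r>0 else -10))+np.cos(r)*(T-50)-13
    return brentq(g,-.3,.4)
def tight(I,rl):
    p=proj("scene",dial(5,0,rl,0));V,U=np.mgrid[0:400,0:640]
    r,g,b=I[...,2],I[...,1],I[...,0]
    near=(abs(U-p[0])<3.2)&(abs(V-p[1])<3.2)
    o=np.clip(r-b-40,0,None)*near
    q=p+[0.5,19]
    m=np.clip(r-g-6,0,None)*(abs(g-b)<15)*(abs(U-q[0])<3.2)*(abs(V-q[1])<8)
    c=lambda w:np.array([(w*U).sum(),(w*V).sum()])/w.sum()
    return p,c(o),c(m),m
E
python3 - <<'E'
from h import *
for f,rl in(("s3",None),("p1_-0.1",-.1),("p1_0.08",.08),("p2_0.15",.15),("p2_0.23",.23)):
    I=cv2.imread(f"pics/{f}.png").astype(float)
    tr=-.21 if rl is None else true_roll(pad(rl)[1],pad(rl)[0])
    p,h,m,w=tight(I,tr)
    a=[]
    for H in(p,h):
        d=lambda a:(proj("scene",dial(5,a,tr))-proj("scene",dial(5,0,tr,0)))[1]-(m-H)[1]
        a.append(round(brentq(d,-.6,.6),3))
    v=w.sum(1);rr=np.where(v>10)[0]
    print(rl,round(tr,3),"hub",p.round(2),h.round(2),"mark",m.round(2),rr.min(),rr.max(),w.sum().round(),"ang",a)
I=cv2.imread("pics/p2_0.23.png").astype(int);print((I[214:228,306:313,2]-I[214:228,306:313,1]))
E
```

```text
None -0.21 hub [310.99 211.28] [311.2  211.24] mark [309.77 224.05] 223 225 133.0 ang [-0.141, -0.139]
-0.1 -0.093 hub [309.96 207.85] [310.07 207.65] mark [309.52 223.63] 222 225 118.0 ang [-0.127, -0.118]
0.08 0.087 hub [308.42 203.41] [308.46 203.16] mark [309.13 221.65] 219 225 230.0 ang [-0.187, -0.174]
0.15 0.163 hub [307.79 201.85] [307.79 201.42] mark [309.11 221.75] 218 226 343.0 ang [-0.172, -0.147]
0.23 0.25 hub [307.1  200.33] [307.02 199.75] mark [308.76 221.01] 218 225 428.0 ang [-0.209, -0.173]
[[ 1 -1  1  1  3  3 -2]
 [ 1 -1  1  1  2  3  0]
 [ 0  0  2  2  2  3  3]
 [ 1 -2  5  2  2  2  4]
 [ 2 -1 44 16  2  1  4]
 [ 1 -2 30 47  9  0  2]
 [-1 -3 30 49  9  2  2]
 [ 0 -2 24 48  8  1  2]
 [ 0 -3 29 50  9  2  2]
 [ 1 -1 10 55 13  1  2]
 [ 2  1  0 35 13  0  2]
 [ 2  2  1 16 10  2  4]
 [ 1  2  3  0  0  2  2]
 [ 1  2  3  1  1  1  3]]
```

Run:
```python
from h import *
for f in("p1_0.08","p2_0.15","p2_0.23"):
    I=cv2.imread(f"pics/{f}.png").astype(int);print(f)
    for r in range(198,228):print(r,*["%3d/%3d"%(I[r,c,1],I[r,c,2]-I[r,c,1]) for c in range(305,312)])
```

```text
p1_0.08
198  84/  5  80/  4  93/  4 170/  2 168/  0 149/ -6 147/ -7
199  78/  6  81/  5  92/  4 110/  2 155/  1 142/ -4 141/ -6
200  79/  4  81/  4 116/  4 118/  3 178/  2 127/ -1 135/ -6
201  80/  5  79/  4  74/ -1 110/  7 174/  4 179/  0 151/ -6
202  81/  5 102/  2 103/ 14 146/ 38 147/ 34 237/  1 169/ -3
203  76/  4 110/  1 134/ 26 159/ 49 160/ 52 180/ 13 165/ -1
204  79/-56 124/-18 128/  7 128/ 35 124/ 39 114/ 18 154/  0
205  96/-59 100/-22 138/  5 105/ 19  88/ 25 101/ 11 180/  1
206  78/  0  95/  2 178/  2 107/  1 105/  1 118/  3 176/  3
207 101/  1 100/  1 117/  2  66/  0 105/  2 119/  2 119/  1
208 100/  2 101/ -1 119/  1  65/  2 108/  1 105/  3 114/  2
209 101/  0 100/  1 119/  2  65/  0 106/  2 106/  3 116/  2
210 102/  0 102/  0 119/  2  70/  2 108/  2 106/  1 114/  3
211 100/  1 102/  0 118/  2  69/  2 108/  2 107/  2 115/  2
212 101/  1 100/  2  99/  1  55/  1 110/  2 107/  2 115/  3
213 103/ -1 103/  1  79/  1  39/ -1  88/  1 102/  2 116/  3
214 101/ -1 103/  0  82/  1  41/  0  60/  1  96/  2 115/  2
215  99/  0 104/  0  79/  1  39/  0  43/  0  96/  2 117/  3
216 101/  0 
[... 3623 characters left out ...]
  59/  0 113/  2 109/  2 115/  2 116/  3
217  95/  0  97/  1  58/ -2 107/  5 107/  2 116/  2 116/  2
218  93/  0  97/  2  59/ -1  60/ 44  92/ 16 116/  2 118/  1
219  94/  0  97/  1  62/ -2  37/ 30  53/ 47 110/  9 119/  0
220  95/  1  97/ -1  63/ -3  40/ 30  54/ 49 110/  9 121/  2
221  91/  0  95/  0  84/ -2  58/ 24  55/ 48 111/  8 120/  1
222  94/  0  90/  0  92/ -3  78/ 29  60/ 50 109/  9 120/  2
223 137/  1 107/  1 110/ -1  99/ 10  54/ 55 106/ 13 121/  1
224 193/  1 196/  2 198/  1 176/  0  92/ 35 103/ 13 122/  0
225 189/  2 191/  2 191/  2 196/  1 116/ 16  80/ 10 113/  2
226 190/  3 188/  1 190/  2 194/  3 129/  0  72/  0 108/  2
227 192/  1 189/  1 191/  2 193/  3 136/  1  96/  1  91/  1
```

Direct reading of the pixels: the needle tip is at row 220.5 (roll .25) and 222.3 (roll .163). The mark's centre stays at row ≈221.7, so the two meet at a roll of about 0.168. I'll go there, let it settle and check.

Run:
```python
from h import *
rl=0.155;y,z=pad(rl);robot.servo_line(W(0,y,z+22),feed=20);robot.hold(2.5)
I,_,_,_=meas(12);I=I[:,:,::-1];cv2.imwrite("pics/f.png",I.astype(np.uint8))
tr=true_roll(z,y);p,h,m,w=tight(I,tr);print(tr,p.round(2),h.round(2),m.round(2),w.sum(),proj("scene",dial(5,-tr,tr)).round(2),ff(),robot.read_t())
I=I.astype(int)
for r in range(209,228):print(r,*["%3d/%3d"%(I[r,c,1],I[r,c,2]-I[r,c,1]) for c in range(306,312)])
cv2.imwrite("pics/fz.png",cv2.resize(np.ascontiguousarray(I[180:280,285:385]).astype(np.uint8),(600,600),interpolation=cv2.INTER_CUBIC))
```

```text
0.16841973995764847 [307.75 201.75] [307.73 201.3 ] [309.04 221.41] 310.08333333333337 [308.42 221.79] [ 0.07 -0.16  0.66] 31.4917
209 103/  2  78/  0  89/  2 100/  2 116/  3 137/  2
210 102/  1  62/  0  83/  1 103/  2 115/  3 131/  4
211  86/  0  43/  0  61/ -1 112/  2 120/  3 132/  3
212  86/  1  45/  1  49/  3 112/  2 121/  1 133/  2
213  89/  0  46/  1  20/  0 109/  2 120/  2 131/  3
214 105/  1  58/  0  19/ -2 107/  2 109/  2 121/  3
215 103/  1  68/ -1  23/ -1  85/  1 114/  1 126/  3
216 101/  2  65/  2  26/ -1  85/  1  99/  3 120/  3
217 100/  1  90/  2  54/  2  94/  2 102/  1 113/  2
218  99/  1  88/  1  54/ 16  90/  8 104/  1 113/  1
219  98/  0  88/ -1  53/ 13  55/ 47 111/ 10 119/  2
220  96/  1  86/ -2  41/  7  49/ 43 110/  7 121/  1
221  98/  0  82/ -2  42/  6  30/ 59  92/ 11 117/  0
222 141/  2 113/ -1  79/  9  44/ 54  91/ 12 116/  2
223 197/  2 202/  0 164/ 12  81/ 40  88/ 12 116/  2
224 194/  1 196/  1 200/  0 111/ 25  83/ 14 116/  1
225 192/  1 195/  1 197/  1 124/ 19  72/ 13 110/  1
226 191/  3 193/  1 197/  1 187/  2 106/  1 106/  2
227 191/  3 192/  1 195/  1 198/  2 122/  1 104/  1
```

View pics/fz.png

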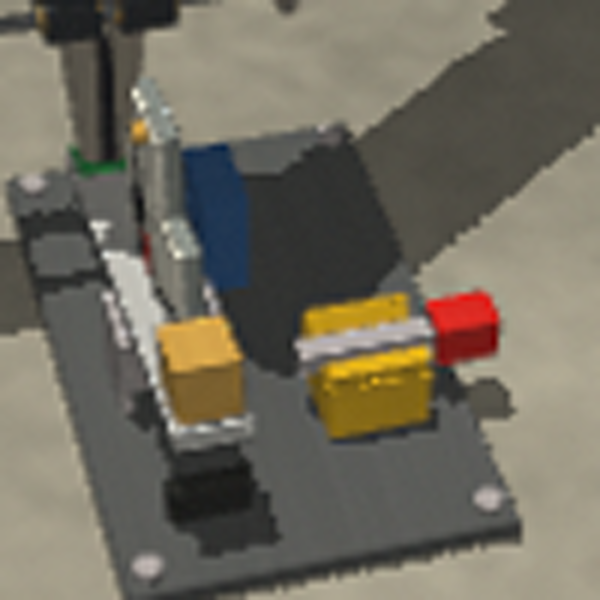

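The crop shows the gauge held by the closed fingertips, the pin parked in the notch, and the needle tip at row ≈221.8 against a mark centre of ≈221.6. They are aligned, so I'm handing in.

```bash
python3 -c "
from cell import robot, eyes, solver
print(robot.job_done())"
```

```text
the job is handed in; nothing more can be done
None
```

I handed the job in at about 31.5 s on the robot's clock: the lock pin is parked in the notch and released, and the closed fingertips hold the gauge with its pointer on the red mark, to about 0.02 rad as read from an edge-on view.

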